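# Set the cordless iron to two dots and start it

### The job

Get the cordless iron ready for wool: with a fingertip, flick the star-edged thumbwheel at the front of its charging base round to the right, click by click, until the two-dot mark has clicked in at the white index line - never as far as three dots. Only then press the green start button right down with a fingertip and let it come back up. Leave the iron sitting on its base and everything else where it stands; nothing is to be gripped or picked up.

Things in the scene. Friction and masses are not known exactly. Their poses are not given: they have to be found in the camera images.
- iron_base: Charging base of the cordless iron: white box, grey-green deck along its front, 200 mm deep (x) by 310 wide (y) by 85 high; fixed. Origin: centre of its underside. Its -x faces the robot (front face at x -100 mm), +y is to the left, z up. The deck (x -100 to -25, top at z 85) is open above; the iron stands behind it. In front of the front face is only the thumbwheel's edge, above the worktop.
- wheel_hub (a point): Point on the thumbwheel's upright axis at mid-height of its rim, under the deck (x -90, y +35, z 60 mm of iron_base; axes parallel to it). The dark wheel is 16 mm thick (z 52 to 68), a disc of 37 mm radius with ten teeth 36 degrees apart, each an upright round of 5 mm radius centred 40 mm from the axis (tips at 45, gaps 15 wide). Only its front shows, tips 35 mm beyond the base's front face.
- wheel_index (a point): Upper front end of the white index line on the deck's front edge, straight over the foremost part of the wheel (x -100, y +35, z 85 mm of iron_base). At every click position a gap of the wheel stands at the very front, under this line, with one tooth 18 degrees to either side of it.
- two_dots (a point): The two-dot mark on the wheel's upper face, 27.5 mm from the axis, in line with a gap; turns with the wheel. The marks in order, two clicks apart: white ring (off), one dot, two dots, three dots; grey ticks at the half steps between.
- wheel (a joint): Angle of the wheel (rad), growing as its front edge goes to the right (-y of iron_base). 0.628 (36 degrees) a click: 0 off, 1.257 one dot, 2.513 two dots, 3.770 three dots, ticks between; stops at both ends. Starts at 0, 0.628 or 1.257. A sprung ball holds each click: about 2.5 N at the teeth breaks it out; past half way (18 degrees) it jumps on to the next click when free, else it falls back.
- start_top (a point): Centre of the top of the green round start button, 26 mm across, at x -60, y -100, z 99 mm of iron_base (14 mm above the deck, in a grey collar of 42 mm whose rim is 10 mm below the button's top). It is pressed straight down.
- start (a joint): Travel of the start button in m: 0 up, 0.006 fully down; sprung, fully down takes about 5 N, and it comes up by itself.
- iron: Cordless iron, steel sole, grey-green body and dark handle, 260 mm long (its y, nose to +y) by 104 mm wide by 140 mm high, 0.95 kg; loose, standing sole down on top of the base (sole at 88 mm, handle's top at 230 mm above the worktop), behind the deck. Origin: underside of the sole, below the middle. To be left alone.
- sewing_tray: Low grey-white tray of 182 x 262 x 24 mm at the left, holding two reels and a tape measure; loose. Origin: centre of its underside.
- rust_reel: Reel of rust-red thread, 30 mm across, 38 mm high, on the tray; loose. Origin: centre of its underside.
- cream_reel: Reel of cream thread, 30 mm across, 38 mm high, on the tray; loose. Origin: centre of its underside.
- tape_measure: Round cream tape measure with a red centre button, 52 x 96 x 21 mm, on the tray; loose. Origin: centre of its underside.
- scrub_brush: Grey scrubbing brush with blue bristles, 30 x 85 x 55 mm, at the front edge of the worktop, right; loose. Origin: centre of its underside.
- peg: Wooden clothes peg lying flat, 15 x 72 x 12 mm, on the worktop in front of the base; loose. Origin: centre of its underside.

How it is judged:
On the way, in this order (a step that is already met when the one before it is completed fails the run):
1. the thumbwheel has clicked in at two dots, the start button up (value of joint wheel between 2.356 and 2.67 rad and value of joint start below 0.0015 m), for 0.3 s.
2. the start button is pressed right down with a fingertip, the wheel at two dots (value of joint start above 0.0045 m and contact force between the fingers and start above 0.5 N and value of joint wheel between 2.356 and 2.67 rad), for 0.1 s.
At the end, for the whole second after the job is handed in: the wheel rests within a quarter of a click (9 degrees) of two dots, the start button has been pressed at least 4.5 of its 6 mm with a fingertip and is up again (within 1.5 mm), the iron stands within 15 mm of where it stood, and every other loose thing within 25 mm of where it stood (all of step 1 and velocity of joint wheel between -0.1 and 0.1 rad/s and distance of iron from where it was at the start of the episode below 0.015 m and distance of each of sewing_tray, rust_reel, cream_reel, tape_measure, scrub_brush, peg from where it was at the start of the episode below 0.025 m); the robot touches nothing.
It fails at once if the wheel is turned up to three dots (more than one and a half clicks past two dots) (value of joint wheel above 3.456 rad).
It fails at once if the start button is pressed in by half or more while the wheel is not clicked in at two dots (value of joint start above 0.003 m and not (value of joint wheel between 2.262 and 2.765 rad)).
It fails at once if the iron is lifted or shifted by more than 15 mm (distance of iron from where it was at the start of the episode above 0.015 m).
It fails at once if one of the other loose things is lifted or shifted by more than 25 mm (distance of any of sewing_tray, rust_reel, cream_reel, tape_measure, scrub_brush, peg from where it was at the start of the episode above 0.025 m).
It also fails if it takes over 64 s, if anything falls off the work surface, if the arm or the gripper's body presses on something with over 40 N, if the wrist force passes 120 N, or if a joint passes its speed limit or range.

### The arm

A 6-joint arm with a two-finger parallel gripper is mounted at the origin on a cart in front of the work surface, level with it; the furniture and walls round the work are solid. World frame = base frame: x ahead of the robot, y to its left, z up, the work surface at z = 0. Lengths are in m, angles in rad, forces in N, time in s.
With the tool pointing down it reaches from about 0.15 to 0.775 m from the base axis. Payload 6.1 kg.
Tool frame: the origin (TCP) lies on the centre line of the jaws, within the pads' length; the fingertips stand bot.nose_length ahead of it and the grasp point (between the pads) lies 2 mm behind it (bot.nose_length is the distance from the TCP to the fingertips, in m); z points along the fingers, y is the line along which they close (so a half turn about z gives the same grasp; the last joint's range is limited). The gripper opens to 85 mm and grips with 20 to 120 N. Pads are 22 mm wide; open, the fingers measure 114 mm over their backs; the gripper's body (76 mm by 85 mm) begins 54 mm behind the grasp point. The pads swing forward as they close: fully open they stand 13 mm farther back than shut.
Start: joints at [-1.312, 0.126, -0.04, 1.405, 0, 1.571], TCP at [0.134, -0.508, 0.248] pointing down, gripper open.
Joint ranges: [-2.72, 2.72], [-0.95, 1.95], [-1.27, 1.35], [-1.78, 2.02], [-1.46, 1.47], [-3.14, 3.14]. Speed limits (rad/s): [2.39, 2.39, 3.01, 3.14, 3.14, 3.14].

### API

Orientations are given as [roll, pitch, yaw] about the fixed x, y, z axes, in that order (R = Rz(yaw) Ry(pitch) Rx(roll)).
In Python, from plant import status, eyes, order, bot gives the robot as it stands.
- The arm moves only by the tool play_rows, never from a script. Its argument "deltas" is text: rows parted by semicolons, each of 4 numbers parted by spaces: the shift along the tool's x, y, z in m, then the turn about the tool's z in degrees. In form: x y z roll; .... A call has 1 to 12 rows; each row is the pose to reach, as a shift and turn from the pose commanded when the call began, along the tool's axes at that moment; what a row does not reach only later rows make up. A row lasts 1/12 s, in which the tool goes at most 41.7 mm and 7.16 degrees, less where a joint would pass 70% of its speed; a pose out of reach is approached as far as the arm can. A call with a gripper value outside its range is refused whole. "jaw" is the closure in counts, from 0 (fully open) to 255 (shut), set as the call begins (left out, the last holds). The fingers move at their own pace and stop on an object; "squeeze" is the grip in N (left out, the last holds). Time passes only in rows, so rows that repeat a pose let the fingers close. It gives the time, the measured TCP pose, the force, the opening and the grip force at its end, in the units of the state.
- status.sense(): the state, without advancing time (a new reading comes with each control period).
- eyes.snapshot(name): name is "scene" or "top" or "wrist"; returns a dict with "img" (480x640x3 uint8, red, green, blue), "fx", "fy", "cx", "cy" (pixels), "k1" (the pictures are not rectified: a ray, as slopes to the right and down, at radius r is drawn at 1 + k1 r^2 times it, then the intrinsics apply), "R" (3x3) and "t" (3): a world point X has camera coordinates R X + t; the wrist camera has in their place "T_tool_cam" (4x4, takes a point from camera to tool coordinates, whose origin is the TCP and whose axes are the flange's). Camera axes: x right, y down, z forward; pixel columns grow to the right and rows downward; lengths in m; the calibration is good to about 2 mm. A picture is of the moment at which its call begins: read the wrist's pose just before it. There is no depth.
- order.close_job(): hands the job in; it is judged then, once.
The state is a dict: "t": time; "qpos": joint angles; "qvel": joint speeds; "joint_efforts": joint torques, N m; "position": TCP position; "tcp_rot": TCP orientation; "contact_force": force on the tool from outside, world axes, zero at the start; "wrist_torque": the same for the moment, N m; "gripper_width": finger opening in m; "gripper_force": force on a finger pad.
Only numpy, scipy, OpenCV 4.12 (cv2) and the standard library are available. Lean on these libraries where they do the work, as an engineer would, in place of code of your own. Each camera call takes 0.05 s, during which the arm holds its last target. There are 200 camera calls.

## Working session

There is one attempt and no reset: what is moved stays moved. The work goes in short steps, Python scripts to look and compute and a tool call to move; the robot and the scene stay as the last step left them, time stands still between calls to the robot, and variables do not carry over. Pictures are saved under pics/ and viewed, at most 10 in all, crops included, and the job is handed in when it is done.

Besides the shell and the picture viewer there is one more tool, called after ">>>" as name(argument=value, ...) on one line, values as JSON. play_rows: Moves the arm, as the interface text tells. Its arguments: {"type":"object","properties":{"deltas":{"type":"string"},"jaw":{"type":"number"},"squeeze":{"type":"number"}},"required":["deltas"]}

```bash
mkdir -p pics; ls; python3 - <<'E'
from plant import status, eyes, order, bot
import cv2, pickle
s=status.sense(); print(s['t'],s['position'],s['tcp_rot'],s['gripper_width'],bot.nose_length)
for n in ['scene','top']:
    d=eyes.snapshot(n); cv2.imwrite(f'pics/{n}0.png',d['img'][:,:,::-1]); pickle.dump(d,open(n+'.pkl','wb'))
    print(n,{k:v for k,v in d.items() if k!='img'})
E
```

```text
pics
0.0 [ 0.13427123 -0.50714196  0.24753159] [-3.14000309e+00 -1.70860859e-05  2.58790151e-01] 0.08511507897359857 0.017
scene {'fx': 456.019165483852, 'fy': 456.019165483852, 'cx': 314.5891245834771, 'cy': 232.9109261998074, 'k1': -0.10087320129919115, 'R': array([[ 0.96959807, -0.24442463, -0.01166989],
       [-0.20117031, -0.76904733, -0.60670974],
       [ 0.13932011,  0.59061222, -0.79483779]]), 't': array([-0.49071314,  0.19545715,  0.91100751])}
top {'fx': 465.5765187186972, 'fy': 465.5765187186972, 'cx': 318.4027338711546, 'cy': 237.80994527318086, 'k1': -0.05259945308839892, 'R': array([[-0.24859626, -0.96852973, -0.01224971],
       [-0.75616671,  0.2019606 , -0.6224338 ],
       [ 0.6053196 , -0.14547189, -0.78257659]]), 't': array([0.18724524, 0.45342597, 0.93624021])}
```

View pics/scene0.png

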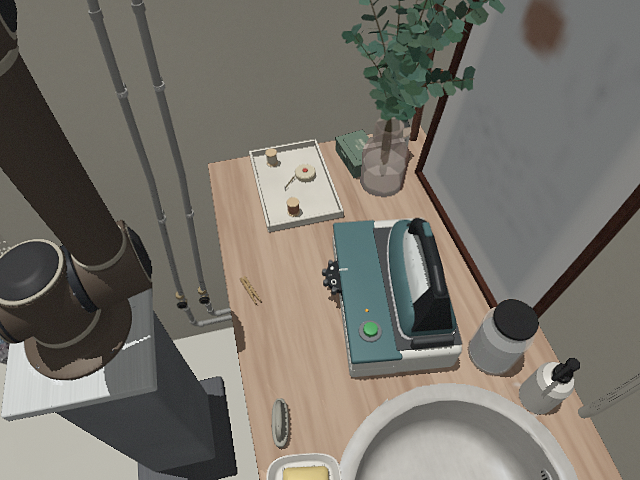

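View pics/top0.png

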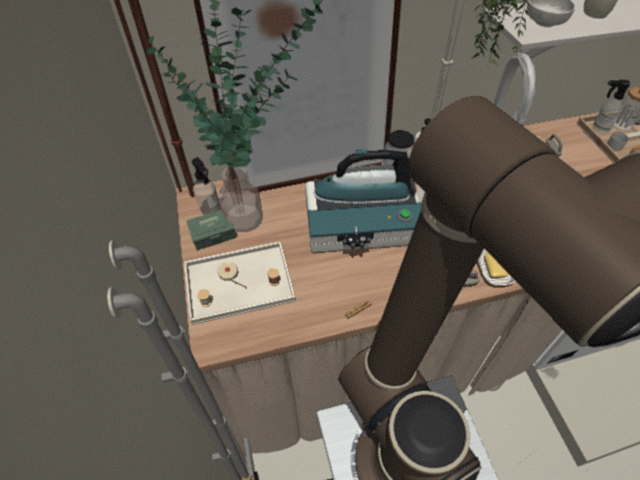

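Scene view: base with button about (371,328), index line about (343,269), and wheel about (331,278). The peg is at (250,290), in front of the base. Top view: button (405,214), wheel (355,240). I'll enlarge both.

```bash
python3 - <<'E'
import cv2,numpy as np
a=cv2.imread('pics/scene0.png')[210:385,315:415]; b=cv2.imread('pics/top0.png')[175:255,300:425]
A=cv2.resize(a,None,fx=3.4,fy=3.4,interpolation=cv2.INTER_CUBIC); B=cv2.resize(b,None,fx=3.6,fy=3.6,interpolation=cv2.INTER_CUBIC)
o=np.zeros((600,800,3),np.uint8); o[:A.shape[0],:A.shape[1]]=A; o[:B.shape[0],345:345+B.shape[1]]=B
w=cv2.resize(cv2.imread('pics/scene0.png')[255:300,315:360],None,fx=6.6,fy=6.6,interpolation=cv2.INTER_CUBIC); o[295:295+w.shape[0],345:345+w.shape[1]]=w
cv2.imwrite('pics/crop1.png',o)
E
```

```text
(no output)
```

View pics/crop1.png

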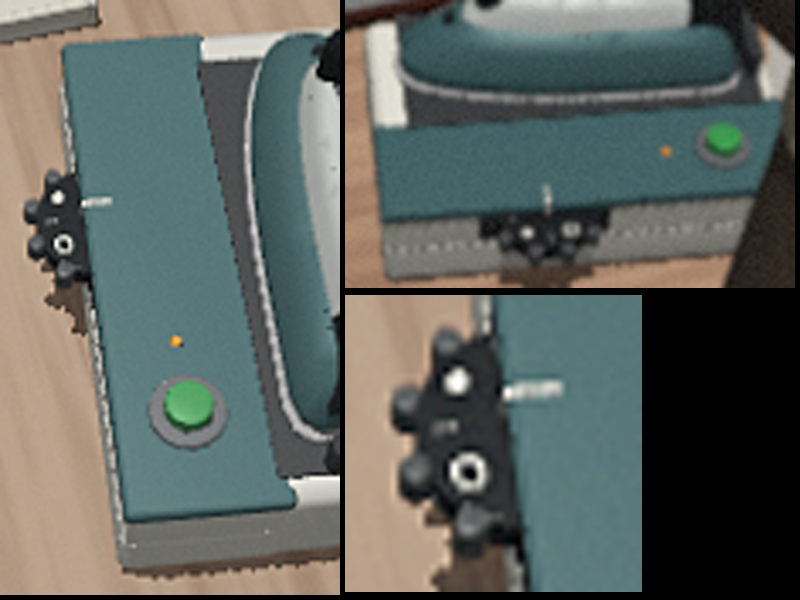

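The ring is to the right of the index line, a tick is under it and one dot is to the left. So the wheel is at 0.628 and needs 3 clicks. Next I'll fit the base pose.

```bash
cat > h.py <<'E'
import numpy as np,pickle
def proj(d,X):
    c=d['R']@X+d['t']; p=c[:2]/c[2]; p=p*(1+d['k1']*(p@p)); return np.array([d['fx']*p[0]+d['cx'],d['fy']*p[1]+d['cy']])
def W(b,p):
    c,s=np.cos(b[2]),np.sin(b[2]); return np.array([b[0]+c*p[0]-s*p[1],b[1]+s*p[0]+c*p[1],p[2]])
E
python3 - <<'E'
from h import *
from scipy.optimize import least_squares
S=pickle.load(open('scene.pkl','rb'));T=pickle.load(open('top.pkl','rb'))
L=[(S,(-.1,.155,.085),(333.5,223.8)),(S,(-.1,.035,.085),(338.8,269.4)),(S,(-.06,-.1,.099),(370.3,327.9)),(S,(-.1,-.155,.085),(352.1,362.6)),
(T,(-.1,.155,.085),(310.8,235.2)),(T,(-.1,.035,.085),(356,233)),(T,(-.06,-.1,.099),(405.2,212.7))]
for sel in (L,L[:4],L[4:]):
    f=lambda b:np.concatenate([proj(d,W(b,np.array(p)))-uv for d,p,uv in sel])
    r=least_squares(f,[.6,-.1,0],loss='soft_l1'); b=r.x; print(b,np.round(f(b),1))
    if sel is L: np.save('b.npy',b); B=b
print('hub',W(B,(-.09,.035,.06)),'start',W(B,(-.06,-.1,.099)))
E
```

```text
[ 0.63621648 -0.09934075 -0.15857716] [-1.8 -1.6 -0.3  0.5  0.1  0.1 -0.5  0.1 -0.5 -1.4  0.5 -2.9  0.1 -1.7]
[ 0.63743054 -0.10034172 -0.16693407] [-0.5 -1.7  0.6  0.4  0.4  0.2 -0.4  0.1]
[ 0.63004873 -0.09739521 -0.16023726] [-0.7  0.5  0.4 -1.   0.2  0.2]
hub [ 0.55287268 -0.0505677   0.06      ] start [ 0.56117797 -0.18861125  0.099     ]
```

>>> play_rows(deltas="0.065 -0.06 0 0;0.13 -0.12 0 0;0.195 -0.18 0 -3;0.26 -0.24 0 -5.5;0.325 -0.3 0 -5.5;0.391 -0.359 0 -5.5;0.391 -0.359 0 -5.5;0.391 -0.359 0 -5.5;0.391 -0.359 0 -5.5;0.391 -0.359 0 -5.5;0.391 -0.359 0 -5.5;0.391 -0.359 0 -5.5", jaw=255, squeeze=20)

```text
t: 1.1
position: [0.4042, -0.0842, 0.2483]
tcp_rot: [3.141, -0.0, 0.355]
contact_force: [0.8, -1.0, 0.2]
gripper_width: 0.0003
gripper_force: 0.0
```

>>> play_rows(deltas="0 0 0 6;0 0 0 11;0 0 0 11;0 0 0 11")

```text
t: 1.43
position: [0.4037, -0.0861, 0.248]
tcp_rot: [-3.141, 0.001, 0.166]
contact_force: [0.0, -0.2, -0.2]
gripper_width: -0.0003
gripper_force: 0.0
```

```bash
python3 - <<'E'
from plant import status, eyes, bot
import cv2,pickle
s=status.sense(); d=eyes.snapshot('wrist'); d['s']=s; pickle.dump(d,open('w1.pkl','wb'))
print(s['t'],s['position'],s['tcp_rot'],s['qpos'],bot.nose_length,s['contact_force']); print(d['T_tool_cam'],d['fx'],d['cx'],d['cy'],d['k1'])
cv2.imwrite('pics/w1.png',d['img'][:,:,::-1])
E
```

```text
1.4333 [ 0.40367186 -0.08608465  0.24800691] [-3.14136056e+00  6.20366890e-04  1.65759259e-01] [-2.10098756e-01 -8.55044984e-02 -2.56454564e-01  1.40050852e+00
 -1.18296880e-05  2.76573471e+00] 0.017 [ 0.02602227 -0.22825063 -0.16201982]
[[-5.46093710e-04 -9.45017355e-01 -3.27019726e-01  8.37537439e-02]
 [ 9.99999839e-01 -5.66153538e-04 -3.38472030e-05 -1.02074161e-03]
 [-1.53157181e-04 -3.27019692e-01  9.45017512e-01 -1.26898190e-01]
 [ 0.00000000e+00  0.00000000e+00  0.00000000e+00  1.00000000e+00]] 401.0402585637732 317.1751483173991 246.39121979955453 0.020134626088444203
```

View pics/w1.png

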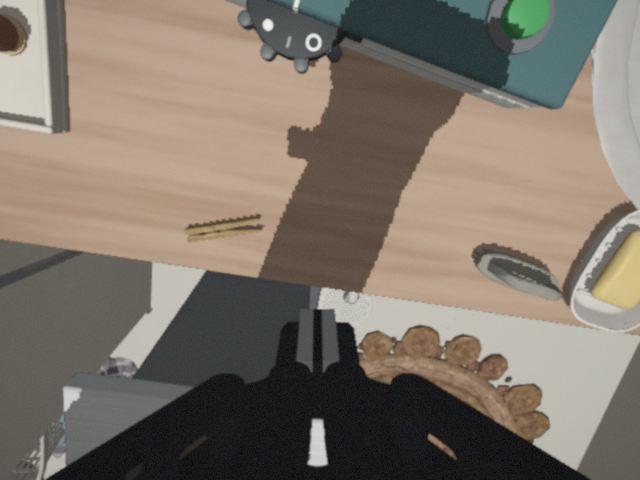

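The wrist view shows the wheel clearly: dot (268,25), tick (289,42), ring (314,42), button (528,12). The closed fingertips are at (317,313), about 36 px wide together. I'll move forward for a better look.

>>> play_rows(deltas="0.025 0 0 0;0.05 0 0 0;0.05 0 0 0;0.05 0 0 0")

```text
t: 1.82
position: [0.4533, -0.0788, 0.2478]
tcp_rot: [-3.141, 0.001, 0.163]
contact_force: [-0.5, 0.5, -0.1]
gripper_width: -0.0001
gripper_force: 0.0
```

```bash
python3 - <<'E'
from plant import status, eyes, bot
import cv2,pickle
s=status.sense(); d=eyes.snapshot('wrist'); d['s']=s; pickle.dump(d,open('w2.pkl','wb'))
print(s['t'],s['position'],s['tcp_rot'])
im=d['img'][:,:,::-1]; cv2.imwrite('pics/w2.png',im)
cv2.imwrite('pics/w2c.png',cv2.resize(im[0:240,230:630],None,fx=2,fy=2,interpolation=cv2.INTER_CUBIC))
E
```

```text
1.8167 [ 0.45329776 -0.07881396  0.24779195] [-3.14124406e+00  1.19290592e-03  1.63271814e-01]
```

View pics/w2c.png

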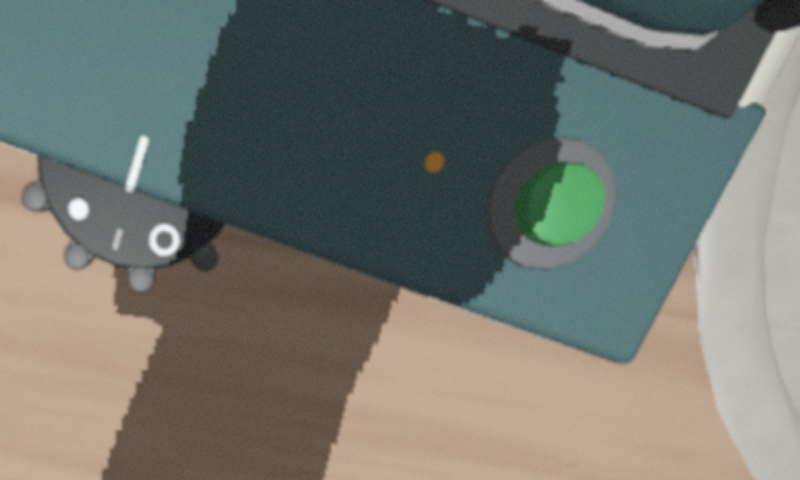

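```bash
cat >> h.py <<'E'
from scipy.spatial.transform import Rotation as Ro
def wc(d):
    s=d['s']; T=np.eye(4); T[:3,:3]=Ro.from_euler('xyz',s['tcp_rot']).as_matrix(); T[:3,3]=s['position']
    C=np.linalg.inv(T@d['T_tool_cam']); return dict(d,R=C[:3,:3],t=C[:3,3])
def polar(r,a,z=.068): a=np.radians(a); return (-.09-r*np.cos(a),.035+r*np.sin(a),z)
E
python3 - <<'E'
from h import *
from scipy.optimize import least_squares
D=wc(pickle.load(open('w2.pkl','rb'))); D1=wc(pickle.load(open('w1.pkl','rb')))
P=[((-.1,.035,.085),(130,190)),((-.06,-.1,.099),(561,204)),(polar(.0275,36),(78,209)),(polar(.0275,-36),(164,240))]+[(polar(.04,a),u) for a,u in zip((54,18,-18,-54),((36,195),(78,255),(141,279),(205,256)))]
L=[(D,p,np.array(u)/2-.25+[230,0]) for p,u in P]
L+=[(D1,(-.1,.035,.085),(295,10)),(D1,polar(.0275,36),(268,25)),(D1,polar(.0275,-36),(314,42)),(D1,(-.06,-.1,.099),(528,12))]
f=lambda b:np.concatenate([proj(d,W(b,np.array(p)))-uv for d,p,uv in L])
b=least_squares(f,[.636,-.1,-.16],loss='soft_l1').x; print(b,np.round(f(b),1)); np.save('b.npy',b)
print('hub',W(b,(-.09,.035,.06)),'start',W(b,(-.06,-.1,.099)))
# fingertip width in picture
from plant import status
c=D['T_tool_cam']; C=np.linalg.inv(c)
for x in(-.011,.011):
  for y in (0,.007,.0145):
    print(x,y,proj(dict(D,R=C[:3,:3],t=C[:3,3]),np.array([x,y,.017])))
import cv2; im=cv2.imread('pics/w2.png'); print(im[300:350:5,317].sum(1)); print(im[320,285:350:2].sum(1))
cv2.imwrite('pics/fing.png',cv2.resize(im[290:390,260:380],None,fx=5,fy=5))
E
```

```text
[ 0.6344419  -0.09856227 -0.16294269] [-0.2 -0.8  2.3 -0.3  0.5 -0.   0.1 -0.3 -0.8  1.  -0.6  0.5  0.  -0.3
  0.1  0.8 -0.1 -1.6 -0.1  0.1 -0.7  0.4  0.4  0.6]
hub [ 0.55131181 -0.04942584  0.06      ] start [ 0.55901439 -0.18750433  0.099     ]
-0.011 0 [319.69759092 348.5623832 ]
-0.011 0.007 [336.53342016 348.55768293]
-0.011 0.0145 [354.57650488 348.56065857]
0.011 0 [319.77855068 300.86012582]
0.011 0.007 [337.35616933 300.85299018]
0.011 0.0145 [356.19468619 300.85001221]
[232 238  98  48  66  58  65  71  59  83]
[242 234 239 231 230 227 226 237 254 257 250 252 251 251 188  92  66  78
 138 255 264 259 256 260 260 256 243 232 245 237 246 245 248]
```

View pics/fing.png

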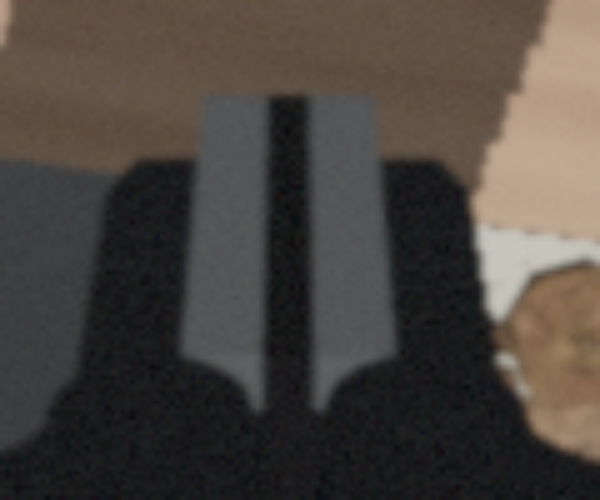

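The fingertip is about 14 mm across and the hub is at (0.551,-0.049). Plan: one corner goes into the gap left of the 18° tooth, strokes right about 26°, then retracts along tool -x. First the approach.

>>> play_rows(deltas="0.016 -0.027 0.03 0;0.0333 -0.0534 0.065 0;0.0333 -0.0534 0.1 0;0.0333 -0.0534 0.135 0;0.0333 -0.0534 0.165 0;0.0333 -0.0534 0.185 0;0.0333 -0.0534 0.185 0;0.0333 -0.0534 0.185 0;0.0333 -0.0534 0.185 0")

```text
t: 2.62
position: [0.4778, -0.0206, 0.065]
tcp_rot: [3.141, -0.002, 0.162]
contact_force: [0.5, 0.2, 0.7]
gripper_width: -0.0003
gripper_force: 0.0
```

```bash
cat > rel.py <<'E'
from h import *
from plant import status
import sys
b=np.load('b.npy'); s=status.sense(); p=s['position']; h=W(b,(-.09,.035,.06)); c,q=np.cos(b[2]),np.sin(b[2]); d=p-h
print(round(s['t'],2),'base-rel hub',np.round([c*d[0]+q*d[1],-q*d[0]+c*d[1]],4),'z',p[2].round(4),'yaw',s['tcp_rot'][2].round(3),np.round(s['contact_force'],1))
E
python3 rel.py
```

```text
2.62 base-rel hub [-0.0772  0.0165] z 0.065 yaw 0.162 [0.5 0.2 0.7]
```

>>> play_rows(deltas="0.015 0 0.002 0;0.03 0 0.002 0;0.03 0 0.002 0;0.0289 0.0033 0.002 0;0.0277 0.0066 0.002 0;0.0266 0.01 0.002 0;0.0255 0.0133 0.002 0;0.0243 0.0166 0.002 0;0.0232 0.02 0.002 0;0.0226 0.0218 0.002 0;0.0226 0.0218 0.002 0")

```text
t: 3.53
position: [0.5016, -0.0379, 0.0623]
tcp_rot: [-3.14, 0.002, 0.163]
contact_force: [-8.4, 2.5, -1.5]
gripper_width: -0.0002
gripper_force: 3.4
```

```bash
python3 rel.py
```

```text
3.53 base-rel hub [-0.0509  0.0033] z 0.0623 yaw 0.163 [-8.4  2.5 -1.5]
```

>>> play_rows(deltas="-0.02 0 0 0;-0.035 0 0 0;-0.035 0 0 0;-0.035 0 0 0")

```text
t: 3.87
position: [0.4698, -0.044, 0.0633]
tcp_rot: [3.141, -0.004, 0.162]
contact_force: [-0.4, -0.4, -0.1]
gripper_width: 0.0
gripper_force: 0.0
```

```bash
python3 rel.py; python3 - <<'E'
from plant import eyes,status
import pickle,cv2,numpy as np
s=status.sense();d=eyes.snapshot('wrist');d['s']=s;pickle.dump(d,open('w3.pkl','wb'))
e=eyes.snapshot('scene'); w=d['img'][:,:,::-1]; a=e['img'][245:310,305:370,::-1]
cv2.imwrite('pics/w3.png',np.hstack([cv2.resize(w,(480,360)),cv2.resize(a,(320,360),interpolation=cv2.INTER_CUBIC)]))
E
```

```text
3.87 base-rel hub [-0.0813 -0.0079] z 0.0633 yaw 0.162 [-0.4 -0.4 -0.1]
```

View pics/w3.png

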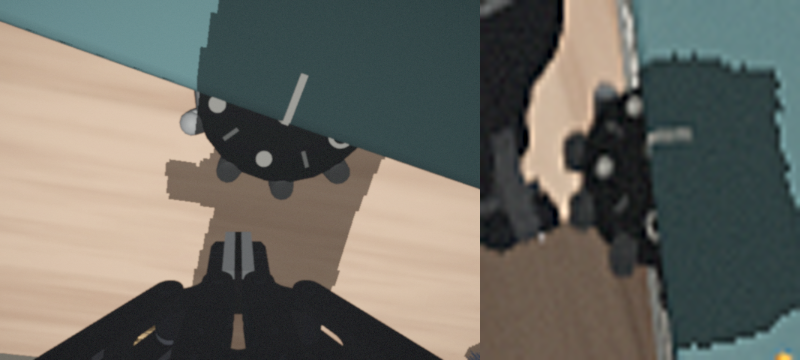

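One dot is now at the index: (263,158) sits on the extension of the line whose end is at (286,125). That is 1.257 rad, one click done. Next stroke, slightly shallower.

>>> play_rows(deltas="0.0083 -0.0244 0 0;0.0083 -0.0244 0 0;0.0233 -0.0244 0 0;0.0383 -0.0244 0 0;0.0383 -0.0244 0 0;0.0367 -0.0196 0 0;0.0351 -0.0149 0 0;0.0336 -0.0104 0 0;0.032 -0.0058 0 0;0.0304 -0.0012 0 0;0.0304 -0.0012 0 0")

```text
t: 4.88
position: [0.498, -0.0386, 0.0614]
tcp_rot: [3.141, 0.0, 0.161]
contact_force: [-0.8, -0.2, 0.3]
gripper_width: 0.0
gripper_force: 0.0
```

```bash
python3 rel.py
```

```text
4.88 base-rel hub [-0.0544  0.002 ] z 0.0614 yaw 0.161 [-0.8 -0.2  0.3]
```

>>> play_rows(deltas="-0.02 0 0 0;-0.035 0 0 0;-0.035 0 0 0;-0.035 0 0 0")

```text
t: 5.22
position: [0.4637, -0.0434, 0.0615]
tcp_rot: [3.142, -0.001, 0.162]
contact_force: [0.2, 0.4, 0.6]
gripper_width: 0.0001
gripper_force: 0.0
```

```bash
python3 rel.py; python3 - <<'E'
from plant import eyes,status
import pickle,cv2,numpy as np
s=status.sense();d=eyes.snapshot('wrist');d['s']=s;pickle.dump(d,open('w4.pkl','wb'))
w=d['img'][80:320,200:520,::-1]
cv2.imwrite('pics/w4.png',cv2.resize(w,(800,600),interpolation=cv2.INTER_CUBIC))
E
```

```text
5.22 base-rel hub [-0.0874 -0.0082] z 0.0615 yaw 0.162 [0.2 0.4 0.6]
```

View pics/w4.png

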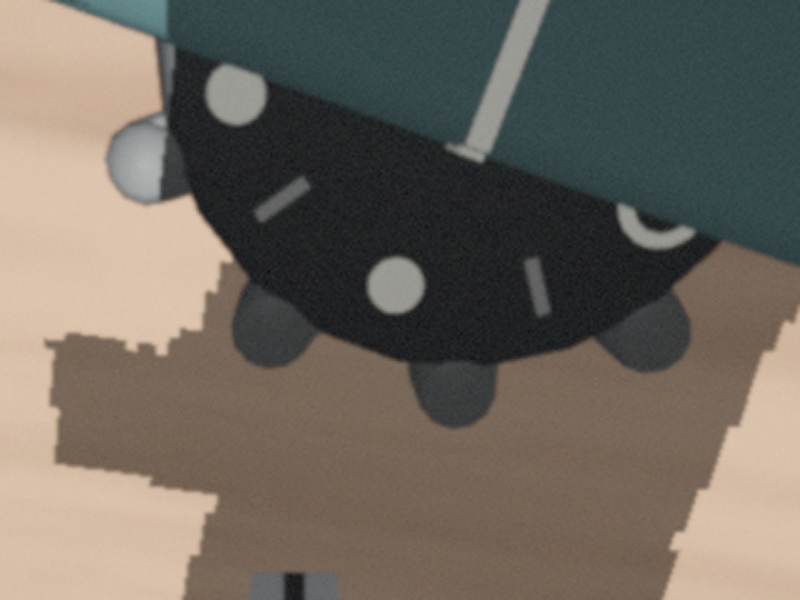

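One dot is still at the index, at (395,285), on the extension of the line from (480,150). The stroke passed outside the tooth because the tip reached less far than assumed. I'll go deeper and check the pose after insertion.

>>> play_rows(deltas="0.01 -0.011 0 0;0.0193 -0.021 0 0;0.0193 -0.021 0 0;0.035 -0.021 0 0;0.0493 -0.021 0 0;0.0493 -0.021 0 0;0.0493 -0.021 0 0")

```text
t: 5.85
position: [0.5097, -0.0141, 0.061]
tcp_rot: [-3.141, 0.0, 0.164]
contact_force: [-1.0, 1.1, -0.3]
gripper_width: -0.0
gripper_force: 0.4
```

```bash
python3 rel.py
```

```text
5.85 base-rel hub [-0.0468  0.0281] z 0.061 yaw 0.164 [-1.   1.1 -0.3]
```

>>> play_rows(deltas="-0.0013 0.004 0 0;-0.0027 0.008 0 0;-0.004 0.0119 0 0;-0.0053 0.0158 0 0;-0.0067 0.0198 0 0;-0.008 0.0237 0 0;-0.008 0.0237 0 0")

```text
t: 6.43
position: [0.5018, -0.0394, 0.0605]
tcp_rot: [-3.139, 0.005, 0.162]
contact_force: [-8.4, 2.8, 3.4]
gripper_width: -0.0001
gripper_force: 4.7
```

```bash
python3 rel.py
```

```text
6.43 base-rel hub [-0.0505  0.0019] z 0.0605 yaw 0.162 [-8.4  2.8  3.4]
```

>>> play_rows(deltas="-0.02 0 0 0;-0.035 0 0 0;-0.035 0 0 0;-0.035 0 0 0")

```text
t: 6.77
position: [0.4704, -0.0455, 0.0617]
tcp_rot: [3.141, -0.001, 0.162]
contact_force: [0.3, -0.3, 0.6]
gripper_width: -0.0
gripper_force: 0.0
```

```bash
python3 rel.py; cat > wh.py <<'E'
# wheel angle: sample brightness round the marks' circle (r 27.5, z 68) and the teeth
from h import *
from plant import eyes,status
import cv2,sys
s=status.sense();d=eyes.snapshot('wrist');d['s']=s;pickle.dump(d,open(sys.argv[1]+'.pkl','wb'));cv2.imwrite(f'pics/{sys.argv[1]}.png',d['img'][:,:,::-1])
D=wc(d);b=np.load('b.npy');g=d['img'].mean(2)
def samp(d,D):
    g=d['img'].mean(2).astype(np.float32); A=np.arange(-60,61,6)
    out=[]
    for a in A:
        v=[]
        for r in np.arange(.024,.0312,.0014):
            for da in (-3,0,3):
                u=proj(D,W(b,np.array(polar(r,a+da)))); v.append(cv2.getRectSubPix(g,(1,1),tuple(map(float,u)))[0,0])
        out.append(np.mean(v))
    return A,np.round(out).astype(int)
for n in ('w3','w4',sys.argv[1]):
    q=pickle.load(open(n+'.pkl','rb')); A,o=samp(q,wc(q)); print(n,dict(zip(A.tolist(),o.tolist())))
E
python3 wh.py w5
```

```text
6.77 base-rel hub [-0.0805 -0.0092] z 0.0617 yaw 0.162 [ 0.3 -0.3  0.6]
w3 {-60: 65, -54: 34, -48: 34, -42: 34, -36: 54, -30: 34, -24: 34, -18: 33, -12: 34, -6: 84, 0: 129, 6: 78, 12: 34, 18: 34, 24: 35, 30: 37, 36: 56, 42: 34, 48: 34, 54: 56, 60: 122}
w4 {-60: 62, -54: 33, -48: 33, -42: 33, -36: 52, -30: 34, -24: 33, -18: 34, -12: 33, -6: 83, 0: 125, 6: 75, 12: 34, 18: 34, 24: 34, 30: 36, 36: 55, 42: 34, 48: 35, 54: 56, 60: 119}
w5 {-60: 36, -54: 34, -48: 34, -42: 83, -36: 130, -30: 82, -24: 35, -18: 34, -12: 34, -6: 36, 0: 55, 6: 35, 12: 35, 18: 56, 24: 122, 30: 105, 36: 62, 42: 118, 48: 114, 54: 51, 60: 38}
```

The numeric check puts the tick at 0°, one dot at -36° and the two dots at +36°, so the wheel is at 1.885. One more identical click.

>>> play_rows(deltas="0.007 -0.012 0 0;0.0137 -0.0245 0 0;0.0137 -0.0245 0 0;0.029 -0.0245 0 0;0.0437 -0.0245 0 0;0.0437 -0.0245 0 0;0.0437 -0.0245 0 0")

```text
t: 7.4
position: [0.5104, -0.0138, 0.0611]
tcp_rot: [3.141, 0.0, 0.163]
contact_force: [-0.7, 0.3, -0.0]
gripper_width: -0.0001
gripper_force: 0.0
```

```bash
python3 rel.py
```

```text
7.4 base-rel hub [-0.0462  0.0285] z 0.0611 yaw 0.163 [-0.7  0.3 -0. ]
```

>>> play_rows(deltas="-0.0018 0.004 0 0;-0.0034 0.008 0 0;-0.0047 0.0119 0 0;-0.006 0.0158 0 0;-0.0074 0.0198 0 0;-0.0087 0.024 0 0;-0.0087 0.024 0 0")

```text
t: 7.98
position: [0.5018, -0.0392, 0.0606]
tcp_rot: [-3.14, 0.005, 0.162]
contact_force: [-8.9, 1.7, 3.4]
gripper_width: -0.0002
gripper_force: 4.5
```

```bash
python3 rel.py
```

```text
7.98 base-rel hub [-0.0505  0.0021] z 0.0606 yaw 0.162 [-8.9  1.7  3.4]
```

>>> play_rows(deltas="-0.02 0 0 0;-0.035 0 0 0;-0.035 0 0 0;-0.035 0 0 0")

```text
t: 8.32
position: [0.4705, -0.0451, 0.0617]
tcp_rot: [3.141, -0.001, 0.162]
contact_force: [0.7, 0.0, 0.6]
gripper_width: -0.0001
gripper_force: 0.0
```

```bash
python3 rel.py; python3 wh.py w6 | tail -1; python3 -c "
import cv2; w=cv2.imread('pics/w6.png')[80:320,200:520]; cv2.imwrite('pics/w6c.png',cv2.resize(w,(640,480)))"
```

```text
8.32 base-rel hub [-0.0805 -0.0088] z 0.0617 yaw 0.162 [0.7 0.  0.6]
w6 {-60: 36, -54: 34, -48: 34, -42: 34, -36: 55, -30: 35, -24: 34, -18: 54, -12: 119, -6: 108, 0: 62, 6: 115, 12: 114, 18: 51, 24: 35, 30: 38, 36: 56, 42: 35, 48: 71, 54: 117, 60: 83}
```

View pics/w6c.png

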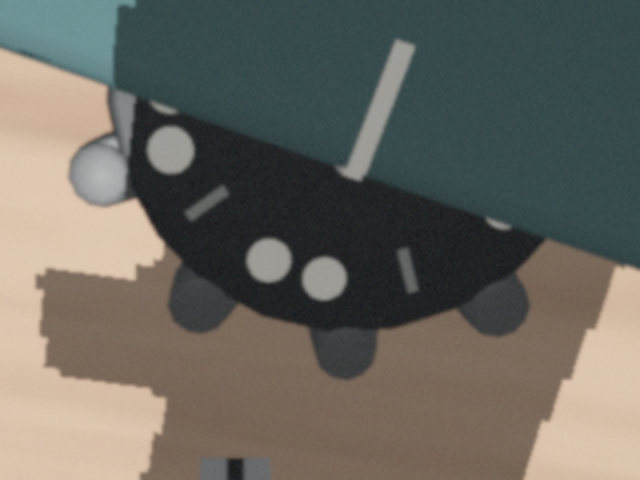

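The two-dot mark is centred on the index at (296,270), so the wheel is in at 2.513. The wrist camera overhangs on tool +x and could meet the iron's handle, so I'll rise and turn the tool half round before going to the button.

>>> play_rows(deltas="-0.01 0 -0.03 0;-0.02 0 -0.06 -7;-0.02 0 -0.09 -14;-0.02 0 -0.1 -21;-0.02 0 -0.1 -28;-0.02 0 -0.1 -35;-0.02 0 -0.1 -42;-0.02 0 -0.1 -49;-0.02 0 -0.1 -56;-0.02 0 -0.1 -63;-0.02 0 -0.1 -70;-0.02 0 -0.1 -77")

```text
t: 9.37
position: [0.4519, -0.0478, 0.1616]
tcp_rot: [3.14, 0.0, 1.513]
contact_force: [0.1, 0.4, -0.3]
gripper_width: 0.0002
gripper_force: 0.0
```

>>> play_rows(deltas="0 0 0 -7;0 0 0 -14;0 0 0 -21;0 0 0 -28;0 0 0 -35;0 0 0 -42;0 0 0 -49;0 0 0 -56;0 0 0 -63;0 0 0 -70;0 0 0 -77;0 0 0 -84")

```text
t: 10.37
position: [0.4519, -0.0478, 0.1616]
tcp_rot: [-3.141, 0.001, 2.979]
contact_force: [0.5, 0.5, -0.5]
gripper_width: -0.0001
gripper_force: 0.0
```

>>> play_rows(deltas="0 0 0 -7;0 0 0 -14;0 0 0 -19;0 0 0 -19;0 0 0 -19")

```text
t: 10.78
position: [0.4516, -0.0477, 0.1615]
tcp_rot: [-3.141, 0.001, -2.981]
contact_force: [0.7, -0.1, 0.4]
gripper_width: -0.0002
gripper_force: 0.0
```

```bash
cat > to.py <<'E'
from h import *
from plant import status
s=status.sense(); b=np.load('b.npy'); R=Ro.from_euler('xyz',s['tcp_rot']).as_matrix()
print(s['t'],s['position'],s['tcp_rot'],s['qpos'][5]); print('to tip on button, tool axes',R.T@(W(b,(-.06,-.1,.116))-s['position']),s['contact_force'])
E
python3 to.py
```

```text
10.7833 [ 0.45158026 -0.04773694  0.16146812] [-3.14118488e+00  7.12162288e-04 -2.98131878e+00] -0.2654667897756355
to tip on button, tool axes [-0.08371953 -0.15510276  0.045591  ] [ 0.69884417 -0.14372671  0.37959227]
```

>>> play_rows(deltas="-0.016 -0.03 0.005 0;-0.033 -0.061 0.01 0;-0.05 -0.092 0.015 0;-0.067 -0.124 0.02 0;-0.0837 -0.155 0.025 0;-0.0837 -0.155 0.03 0;-0.0837 -0.155 0.03 0;-0.0837 -0.155 0.03 0")

```text
t: 11.45
position: [0.558, -0.1868, 0.1306]
tcp_rot: [3.141, -0.002, -2.981]
contact_force: [0.7, 0.0, -0.3]
gripper_width: 0.0003
gripper_force: 0.0
```

```bash
python3 to.py; python3 - <<'E'
from plant import eyes
import cv2,numpy as np
a=eyes.snapshot('scene')['img'][215:385,310:470,::-1]
cv2.imwrite('pics/s7.png',cv2.resize(a,(564,600),interpolation=cv2.INTER_CUBIC))
E
```

```text
11.45 [ 0.55802137 -0.18682583  0.13059331] [ 3.14060906e+00 -1.52313592e-03 -2.98053567e+00] -0.48420323740534177
to tip on button, tool axes [-0.00089359 -0.00084332  0.01459114] [ 0.67883892  0.03250126 -0.30626492]
```

View pics/s7.png

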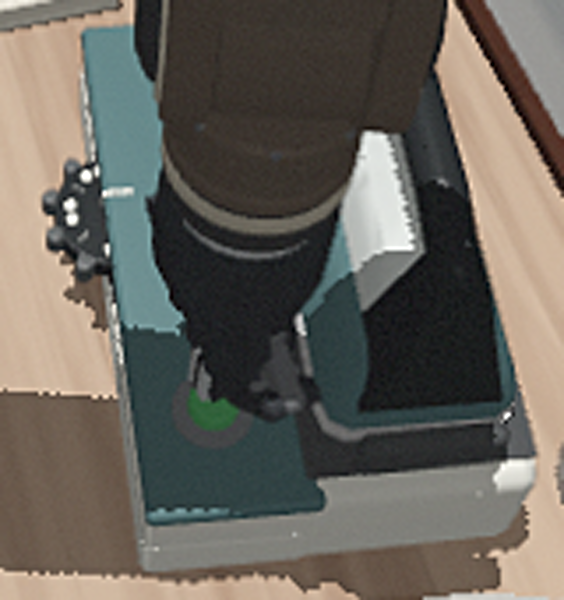

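The tip hangs over the green button at (212,408), and the two dots are still at the index (70,210). Pressing down now.

>>> play_rows(deltas="0 0 0.006 0;0 0 0.012 0;0 0 0.014 0;0 0 0.016 0;0 0 0.018 0;0 0 0.02 0;0 0 0.0215 0;0 0 0.0215 0;0 0 0.0215 0")

```text
t: 12.25
position: [0.5583, -0.1866, 0.1102]
tcp_rot: [3.141, 0.0, -2.979]
contact_force: [-3.0, 3.0, 5.0]
gripper_width: -0.0002
gripper_force: 2.4
```

```bash
python3 to.py
```

```text
12.25 [ 0.55833935 -0.18660821  0.11018909] [ 3.14097643e+00  2.88638690e-04 -2.97859692e+00] -0.485865774395502
to tip on button, tool axes [-0.00052234 -0.00099021 -0.00581137] [-3.02893561  2.98847622  4.96081967]
```

>>> play_rows(deltas="0 0 0.001 0;0 0 0.002 0;0 0 0.003 0;0 0 0.003 0;0 0 0.003 0")

```text
t: 12.67
position: [0.5585, -0.1867, 0.1098]
tcp_rot: [-3.141, 0.002, -2.979]
contact_force: [-8.4, 5.1, 21.2]
gripper_width: -0.0
gripper_force: 10.3
```

```bash
python3 to.py
```

```text
12.6667 [ 0.55845649 -0.18670304  0.10980131] [-3.14112739e+00  2.17735992e-03 -2.97866897e+00] -0.4858468956912946
to tip on button, tool axes [-0.00043403 -0.00088406 -0.00619735] [-8.38888877  5.13251415 21.17227849]
```

The button is bottomed: 21 N and 6.2 mm of travel. Lifting off and backing away.

>>> play_rows(deltas="0 0 -0.01 0;0 0 -0.03 0;0 0 -0.06 0;0 0 -0.09 0;0 0 -0.1 0;0.03 0 -0.1 0;0.06 0 -0.1 0;0.1 0 -0.1 0;0.1 0 -0.1 0;0.1 0 -0.1 0;0.1 0 -0.1 0;0.1 0 -0.1 0")

```text
t: 13.67
position: [0.4608, -0.2034, 0.2067]
tcp_rot: [-3.141, 0.001, -2.979]
contact_force: [0.2, 1.0, 0.3]
gripper_width: -0.0004
gripper_force: 0.0
```

```bash
python3 to.py; python3 - <<'E'
from plant import eyes
import cv2,numpy as np
a=eyes.snapshot('scene')['img']; o=cv2.imread('pics/scene0.png')[:,:,::-1]
cv2.imwrite('pics/s8.png',cv2.resize(a[130:460,205:480,::-1],(500,600),interpolation=cv2.INTER_CUBIC))
E
```

```text
13.6667 [ 0.46078631 -0.20339976  0.20672642] [-3.14116492e+00  6.19606326e-04 -2.97859824e+00] -0.5786786175384911
to tip on button, tool axes [-0.09944931 -0.00021625  0.09078816] [0.19871794 1.04276459 0.32839676]
```

View pics/s8.png

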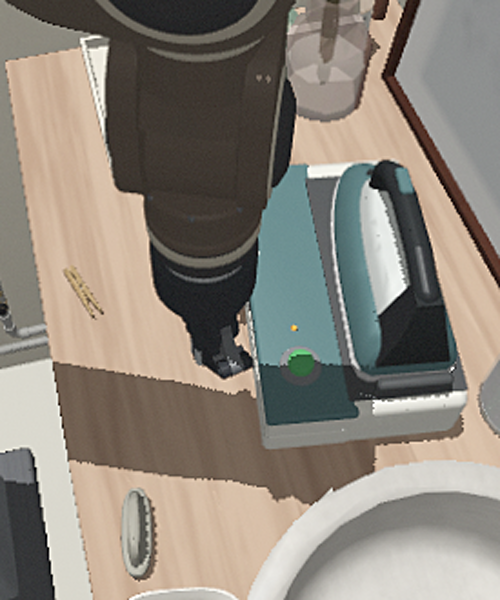

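The button is back up at (300,362), and the iron, peg and brush are where they stood. Nothing is touching the arm, so I'm handing in.

```bash
python3 -c "
from plant import order; print(order.close_job())"
```

```text
the job is handed in; nothing more can be done
None
```

I turned the wheel to two dots in three clicks, pressed the green start button right down and let it come back up, left the iron, peg and brush where they stood (the tray was hidden by the arm in my last picture), and handed the job in; no verdict came back.

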